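# Reload camera heads into the test rack in reverse order

### The job

Move the four pipe-camera heads from their colour-striped parking blocks into the pockets of the test rack, in reverse order: the head that is leftmost in the parking row (as the robot sees it) goes into the rightmost pocket, and so on. Stand each head upright on the floor of its pocket, near the middle, turned so that its collar tab points into the notch in the front of the pocket, and let go.

Things in the scene. Friction and masses are not known exactly. Their poses are not given: they have to be found in the camera images.
- head_red_centre (a point): Camera head with red collar: upright steel cylinder, 24 mm diameter, about 95 mm tall, loose, 0.13 to 0.25 kg. Point: on its axis, 47 mm above its foot; z up its length. Grip the barrel here or up to 20 mm higher. The collar (31 mm diameter, 2 to 14 mm above the foot) bears one index tab, 8 mm wide, 9 mm tall, reaching 34 mm from the axis along the head's own -x.
- head_yellow_centre (a point): Camera head with yellow collar: upright steel cylinder, 24 mm diameter, about 95 mm tall, loose, 0.13 to 0.25 kg. Point: on its axis, 47 mm above its foot; z up its length. Grip the barrel here or up to 20 mm higher. The collar (31 mm diameter, 2 to 14 mm above the foot) bears one index tab, 8 mm wide, 9 mm tall, reaching 34 mm from the axis along the head's own -x.
- head_blue_centre (a point): Camera head with blue collar: upright steel cylinder, 24 mm diameter, about 95 mm tall, loose, 0.13 to 0.25 kg. Point: on its axis, 47 mm above its foot; z up its length. Grip the barrel here or up to 20 mm higher. The collar (31 mm diameter, 2 to 14 mm above the foot) bears one index tab, 8 mm wide, 9 mm tall, reaching 34 mm from the axis along the head's own -x.
- head_green_centre (a point): Camera head with green collar: upright steel cylinder, 24 mm diameter, about 95 mm tall, loose, 0.13 to 0.25 kg. Point: on its axis, 47 mm above its foot; z up its length. Grip the barrel here or up to 20 mm higher. The collar (31 mm diameter, 2 to 14 mm above the foot) bears one index tab, 8 mm wide, 9 mm tall, reaching 34 mm from the axis along the head's own -x.
- park_red: White parking block with a red stripe along its far edge, 54 x 54 x 14 mm, fixed; the red-collared head starts on top of it. The four blocks form a row 60 mm apart along their common y axis (+y: left as the robot sees it), in any colour order, on a 6 mm rail. Origin: centre of the underside. It stays put, so it still shows the starting order.
- park_yellow: White parking block with a yellow stripe along its far edge, 54 x 54 x 14 mm, fixed; the yellow-collared head starts on top of it. The four blocks form a row 60 mm apart along their common y axis (+y: left as the robot sees it), in any colour order, on a 6 mm rail. Origin: centre of the underside. It stays put, so it still shows the starting order.
- park_blue: White parking block with a blue stripe along its far edge, 54 x 54 x 14 mm, fixed; the blue-collared head starts on top of it. The four blocks form a row 60 mm apart along their common y axis (+y: left as the robot sees it), in any colour order, on a 6 mm rail. Origin: centre of the underside. It stays put, so it still shows the starting order.
- park_green: White parking block with a green stripe along its far edge, 54 x 54 x 14 mm, fixed; the green-collared head starts on top of it. The four blocks form a row 60 mm apart along their common y axis (+y: left as the robot sees it), in any colour order, on a 6 mm rail. Origin: centre of the underside. It stays put, so it still shows the starting order.
- rack: Fixed grey plate 66 x 262 x 10 mm with four open pockets 46 x 46 mm, aluminium walls 14 mm above the plate. Origin: centre of underside. Pocket centres x = 0, y = -90, -30, 30, 90 mm, floors z = 10 mm. +y is left seen by the robot; front (-x) faces the robot: there each pocket has a 28 mm notch, marked white, for the tab (head's x along rack's x). May be nearer or farther than the row.
There are look-alikes about, which are no part of the job. What is shaped like the part that bears head_blue_centre but black is not meant.

How it is judged:
By the outcome, as a careful person would: the job done as asked, in the order asked, and still so for the second after the job is handed in, with the robot touching nothing.
It also fails if it takes over 102 s, if anything falls off the work surface, if the arm or the gripper's body presses on something with over 40 N, if the wrist force passes 120 N, or if a joint passes its speed limit or range.

### The arm

A 6-joint arm with a two-finger parallel gripper is mounted at the origin on a cart in front of the work surface, level with it; the furniture and walls round the work are solid. World frame = base frame: x ahead of the robot, y to its left, z up, the work surface at z = 0. Lengths are in mm, angles in rad, forces in N, time in s.
With the tool pointing down it reaches from about 400 to 925 mm from the base axis. Payload 12.5 kg.
Tool frame: the origin (TCP) lies at the very end of the fingers, on their centre line; the grasp point (between the pads) lies 19 mm behind it; z points along the fingers, y is the line along which they close (so a half turn about z gives the same grasp; the last joint's range is limited). The gripper opens to 95 mm and grips with 3 to 60 N. Pads are 20 mm wide; open, the fingers measure 119 mm over their backs; the gripper's body (75 mm by 180 mm) begins 59 mm behind the grasp point.
Start: joints at [-1.289, 0.491, 1.559, -0, 1.092, -0.106], TCP at [236.369, -578.599, 214.661] pointing down, gripper open.
Joint ranges: [-3.1, 3.1], [-0.84, 2.19], [0.05, 2.79], [-1.13, 4.28], [0.06, 2.93], [-2.69, 2.69]. Speed limits (rad/s): [2.22, 2.22, 2.79, 3.14, 3.14, 3.14].

### API

Orientations are given as [roll, pitch, yaw] about the fixed x, y, z axes, in that order (R = Rz(yaw) Ry(pitch) Rx(roll)).
In Python, from cell import * gives the robot as it stands.
- The arm moves only by the tool jog_arm, never from a script. Its argument "targets" is a list of rows, each an object with "turn": the turn, a rotation vector about the world's x, y, z in degrees, a list of three; "slide": the shift along the world's x, y, z in mm, a list of three; "claw": the opening in per cent of the stroke, from 0 (shut) to 100 (fully open). In form: [{"turn": [wx, wy, wz], "slide": [x, y, z], "claw": claw}, ...]. A call has 1 to 5 rows; each row shifts and turns the commanded pose from where the row before left it; what a row does not reach is not made up. A row lasts 1/8 s, in which the tool goes at most 62.5 mm and 10.7 degrees, less where a joint would pass 70% of its speed; a pose out of reach is approached as far as the arm can. A call with a gripper value outside its range is refused whole. The fingers move at their own pace and stop on an object; the grip force is fixed at half the most. Time passes only in rows, so rows that do not move let the fingers close. It gives the time, the measured TCP pose, the force, the opening and the grip force at its end, in the units of the state.
- state(): the state, without advancing time (a new reading comes with each control period).
- read_camera(name): name is "scene" or "top"; returns a dict with "frame" (400x640x3 uint8, blue, green, red), "mtx" (3x3 intrinsics, pixels), "R" (3x3) and "t" (3): a world point X has camera coordinates R X + t. Camera axes: x right, y down, z forward; pixel columns grow to the right and rows downward; lengths in mm; the calibration is good to about 2 mm. A picture is of the moment at which its call begins. There is no depth.
- job_done(): hands the job in; it is judged then, once.
Trained networks look in the newest picture that a camera, given by its name, has taken for a name from the list of things; names that differ only in an ending like _2 or _b are one class to them, and where a whole thing is asked for, a point or a joint stands for the part that bears it (a point fixed in the world has none). Each returns a list of dicts, best first, with "conf" (0 to 1); they miss things now and then, are a little off and sometimes report something else, mostly with a low value. They report only what shows in the picture. A call takes as long as a camera call. They do not tell look-alikes from the thing itself.
- look_for(query, camera): "xy" ([column, row] in pixels, amid what is visible of it).
The state is a dict: "t": time; "joints": joint angles; "qvel": joint speeds; "tau": joint torques, N m; "eef_pos": TCP position; "tcp_rot": TCP orientation; "ft_force": force on the tool from outside, world axes, zero at the start; "moment": the same for the moment, N m; "opening": opening from 0.0 (shut) to 1.0 (fully open); "grip_force": force on a finger pad.
Only numpy, scipy, OpenCV 4.12 (cv2) and the standard library are available. Lean on these libraries where they do the work, as an engineer would, in place of code of your own. Each camera call takes 0.05 s, during which the arm holds its last target. There are 200 camera calls.

## Working session

There is one attempt and no reset: what is moved stays moved. The work goes in short steps, Python scripts to look and compute and a tool call to move; the robot and the scene stay as the last step left them, time stands still between calls to the robot, and variables do not carry over. Pictures are saved under pics/ and viewed, at most 14 in all, crops included, and the job is handed in when it is done.

Besides the shell and the picture viewer there is one more tool, called after "Call:" in YAML: its name, and indented under it one key for each argument. jog_arm: Moves the arm, as the interface text tells. Its arguments: {"type":"object","properties":{"targets":{"type":"array","items":{"type":"object","properties":{"turn":{"type":"array","items":{"type":"number"}},"slide":{"type":"array","items":{"type":"number"}},"claw":{"type":"number"}}}}},"required":["targets"]}

```bash
ls; mkdir -p pics
cat > h.py <<'E'
from cell import *
import numpy as np, cv2
def ray(cam,uv,z):
    "world point at height z seen at pixel uv"
    d=np.linalg.inv(cam["mtx"])@[uv[0],uv[1],1.0]; R=np.array(cam["R"]); c=-R.T@np.array(cam["t"]); d=R.T@d
    return c+d*(z-c[2])/d[2]
def proj(cam,X):
    p=np.array(cam["mtx"])@(np.array(cam["R"])@np.array(X,float)+cam["t"]); return p[:2]/p[2]
E
python3 - <<'E'
from h import *
for n in("scene","top"):
    c=read_camera(n); cv2.imwrite(f"pics/{n}0.png",c["frame"])
    R=np.array(c["R"]);print(n,(-R.T@np.array(c["t"])).round(),R.round(2).tolist(),np.array(c["mtx"]).round(0).tolist())
    for q in["rack"]+[a+b for a in("park_","head_") for b in("red","yellow","blue","green")]:
        if a:=0: pass
        q2=q+"_centre" if q[0]=="h" else q
        print(q2,[(np.round(d["xy"]).tolist(),round(d["conf"],2)) for d in look_for(q2,n)][:4])
print(state())
E
```

```text
pics
scene [136. 632. 767.] [[-0.61, -0.8, -0.01], [-0.58, 0.45, -0.68], [0.54, -0.4, -0.74]] [[408.0, 0.0, 319.0], [0.0, 408.0, 206.0], [0.0, 0.0, 1.0]]
rack [([366.0, 303.0], 0.58)]
park_red [([342.0, 240.0], 0.54)]
park_yellow [([323.0, 253.0], 0.52)]
park_blue [([306.0, 270.0], 0.52)]
park_green [([355.0, 228.0], 0.77), ([324.0, 254.0], 0.59)]
head_red_centre [([349.0, 228.0], 0.7), ([301.0, 269.0], 0.7)]
head_yellow_centre [([329.0, 239.0], 0.63)]
head_blue_centre [([306.0, 253.0], 0.85), ([301.0, 167.0], 0.48)]
head_green_centre [([366.0, 215.0], 0.92)]
top [503. 253. 969.] [[-0.02, -1.0, -0.0], [-0.99, 0.02, -0.15], [0.15, 0.0, -0.99]] [[502.0, 0.0, 327.0], [0.0, 502.0, 199.0], [0.0, 0.0, 1.0]]
rack [([309.0, 323.0], 0.71)]
park_red [([331.0, 233.0], 0.9), ([282.0, 235.0], 0.4)]
park_yellow [([302.0, 238.0], 0.76), ([375.0, 231.0], 0.4)]
park_blue [([283.0, 240.0], 0.83)]
park_green [([368.0, 225.0], 0.69)]
head_red_centre [([339.0, 234.0], 0.73)]
head_yellow_centre [([315.0, 238.0], 0.83)]
head_blue_centre [([366.0, 109.0], 0.7), ([280.0, 243.0], 0.69)]
head_green_centre [([374.0, 231.0], 0.61)]
{'t': 1.0, 'joints': array([-1.28859045e+00,  4.90908192e-01,  1.55888308e+00,  7.31125451e-06,
        1.09171200e+00, -1.05596664e-01]), 'qvel': array([ 2.81397552e-03, -4.33319142e-04, -1.90542622e-03,  6.64718099e-05,
        1.60265092e-04,  8.53219671e-05]), 'tau': array([-2.25688505e-03, -6.12481141e+01, -2.58436185e+01,  6.91738003e-02,
        4.45087126e-02, -1.80865720e-05]), 'eef_pos': array([ 236.37793143, -578.60100993,  214.6616879 ]), 'tcp_rot': array([3.14150309e+00, 2.96860831e-06, 3.87799169e-01]), 'ft_force': array([-0.21841191,  0.53330271, -0.70357686]), 'moment': array([-0.01137058, -0.02493682,  0.02165853]), 'grip_force': 0.0, 'opening': 0.9992596162540994}
```

Run:
```python
import cv2,numpy as np
t=cv2.imread("pics/top0.png");s=cv2.imread("pics/scene0.png")
cv2.imwrite("pics/top0c.png",cv2.resize(t[90:390,200:500],(600,600),interpolation=cv2.INTER_CUBIC)[:600])
```

```text
(no output)
```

View pics/scene0.png

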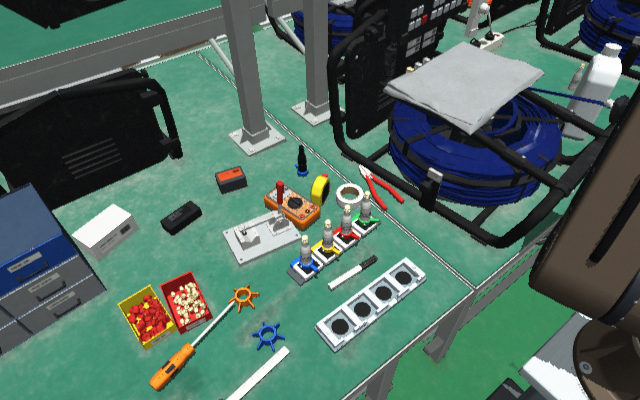

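View pics/top0.png

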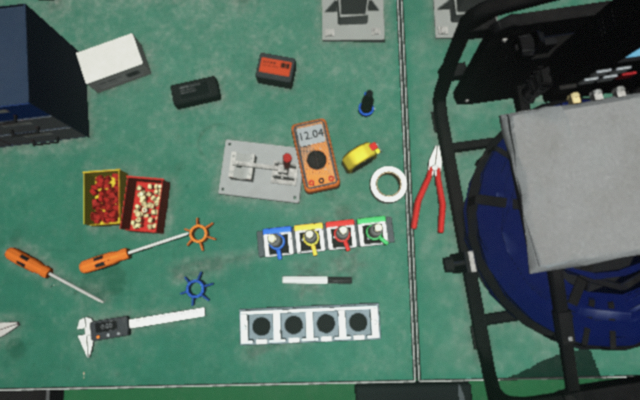

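View pics/top0c.png

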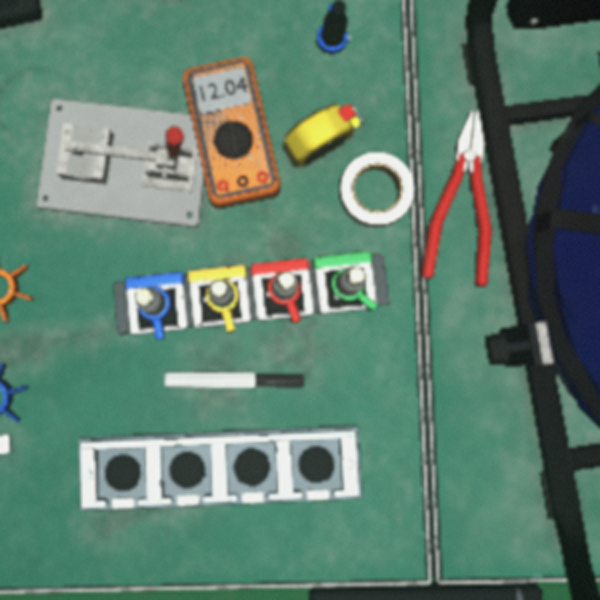

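```bash
cat >> h.py <<'E'
def tri(cs,uvs):
    A=[];b=[]
    for c,uv in zip(cs,uvs):
        R=np.array(c["R"]);P=np.array(c["mtx"])@np.c_[R,c["t"]]
        for i in(0,1): r=P[i]-uv[i]*P[2];r=r/np.linalg.norm(P[2,:3])/500;A.append(r[:3]);b.append(-r[3])
    X,res,_,_=np.linalg.lstsq(np.array(A),np.array(b),rcond=None);return X
E
python3 - <<'E'
from h import *
T=read_camera("top");S=read_camera("scene")
for n,a,b in[("paperL far",(503,115),(387,80)),("paper near",(531,272),(472,131)),("framebar clip",(453,262),(432,172))]:
    X=tri([T,S],[a,b]);print(n,X.round(),proj(T,X).round(),proj(S,X).round())
def blobs(c,cen,z,thr,r=13):
    g=c["frame"].max(2);out=[]
    for u,v in cen:
        y0,x0=v-r,u-r;m=(g[y0:v+r,x0:u+r]<thr).astype(np.uint8)
        n,l,s,ce=cv2.connectedComponentsWithStats(m);i=1+s[1:,4].argmax();p=ce[i]+[x0,y0];out.append(ray(c,p,z)[:2]);print(p.round(1),s[i,4],out[-1].round(1))
    return np.array(out)
for c,cen in((T,[(262,325),(294,325),(326,323),(358,322)]),(S,[(341,326),(362,309),(383,293),(404,279)])):
    o=blobs(c,cen,10,75);d=o[0]-o[3];print("mean",o.mean(0).round(1),"len",np.hypot(*d),"yaw deg",np.degrees(np.arctan2(-d[0],d[1])))
P={"blue":((276,238),(305,255)),"yellow":((310,236),(328,240)),"red":((342,233),(348,226)),"green":((374,231),(367,213))}
for k,(a,b) in P.items():print(k,ray(T,a,67).round(),ray(S,b,67).round(),tri([T,S],[a,b]).round())
print("tabedge of table",ray(T,(200,385),0).round(), "seam",ray(T,(410,300),0).round())
E
```

```text
paperL far [728.  -5. 267.] [504. 116.] [386.  80.]
paper near [502. -38. 239.] [532. 273.] [471. 131.]
framebar clip [518.  52. 163.] [455. 264.] [428. 172.]
[261.  325.9] 223 [415.2 381.6]
[293.4 324.5] 211 [416.6 321.3]
[325.5 323.1] 224 [417.9 261.4]
[357.7 321.8] 220 [418.9 201.6]
mean [417.2 291.5] len 180.02761565731817 yaw deg 1.1567015030739567
[339.5 326.1] 198 [414.4 381. ]
[361.9 309. ] 185 [415.6 321.2]
[383.  292.7] 167 [416.8 261.1]
[402.9 277.4] 149 [418.2 201. ]
mean [416.2 291.1] len 180.1199177288406 yaw deg 1.1954134518056543
blue [574. 347.  67.] [562. 356.  67.] [575. 348.  46.]
yellow [576. 286.  67.] [563. 293.  67.] [577. 285.  47.]
red [580. 228.  67.] [567. 234.  67.] [580. 226.  49.]
green [582. 170.  67.] [570. 175.  67.] [582. 167.  52.]
tabedge of table [310. 496.   0.] seam [456. 101.   0.]
```

```bash
cat > fit.py <<'E'
from h import *
from scipy.optimize import differential_evolution
HUE={"blue":(100,125),"yellow":(22,35),"red":(170,10),"green":(50,75)}
K=4
def cmask(c,col,x0,y0,w,h):
    im=cv2.resize(c["frame"][y0:y0+h,x0:x0+w],None,fx=K,fy=K,interpolation=cv2.INTER_CUBIC);q=cv2.cvtColor(im,cv2.COLOR_BGR2HSV)
    a,b=HUE[col];H=q[...,0];m=(H>=a)&(H<=b) if a<b else (H>=a)|(H<=b)
    return m&(q[...,1]>(170 if col!="green" else 190))&(q[...,2]>70)
def poly(m,c,pts,x0,y0,v):
    uv=np.array([proj(c,p) for p in pts]);uv=((uv-[x0,y0]+.5)*K-.5)
    cv2.fillConvexPoly(m,cv2.convexHull((uv*16).round().astype(np.int32)),v,shift=4)
A=np.linspace(0,2*np.pi,25)[:-1]
def render(c,x,y,yaw,foot,x0,y0,w,h):
    m=np.zeros((h*K,w*K),np.uint8);d=-np.array([np.cos(yaw),np.sin(yaw)]);n=np.array([-d[1],d[0]]);o=np.array([x,y])
    poly(m,c,[(*(o+d*r+n*s),foot+zz) for r in(10,34) for s in(-4,4) for zz in(3.5,12.5)],x0,y0,1)
    poly(m,c,[(x+15.5*np.cos(a),y+15.5*np.sin(a),foot+zz) for a in A for zz in(2,14)],x0,y0,1)
    poly(m,c,[(x+12*np.cos(a),y+12*np.sin(a),foot+zz) for a in A for zz in(14,88)],x0,y0,0)
    return m>0
def fit(col,x,y,foot,cams,ax=1.2):
    D=[];u=np.radians(ax)
    for c in cams:
        p=proj(c,(x,y,foot+12));w=h=64;x0,y0=int(p[0]-32),int(p[1]-32);M=cmask(c,col,x0,y0,w,h)
        roi=np.zeros(M.shape,np.uint8)  # leave out the far-edge stripe
        B=[(x+a*np.cos(u)-b*np.sin(u),y+a*np.sin(u)+b*np.cos(u),foot+8) for a,b in((-38,-30),(-38,30),(18,30),(18,-30))]
        poly(roi,c,B,x0,y0,1);D.append((c,M&(roi>0),roi>0,(x0,y0,w,h)))
    f=lambda q:-sum((lambda r:(r&M).sum()/max(1,(r|M).sum()))(render(c,*q,foot,*b)&R) for c,M,R,b in D)/len(D)
    s=differential_evolution(f,[(x-12,x+12),(y-12,y+12),(-1.6,1.6)],seed=1,maxiter=40,popsize=12,tol=1e-5)
    return s.x,-s.fun
E
python3 - <<'E'
from fit import *
T=read_camera("top");S=read_camera("scene")
for k,x,y in(("blue",575,348),("yellow",577,287),("red",580,228),("green",582,168)):
    for cs in([T],[S],[T,S]):
        q,s=fit(k,x,y,20,cs);print(k,q[:2].round(1),"yaw",np.degrees(q[2]).round(1),"iou",round(s,2))
E
```

```text
blue [569.3 348.2] yaw 4.3 iou 0.26
blue [570.5 349.5] yaw 8.3 iou 0.57
blue [570.  349.7] yaw 8.3 iou 0.42
yellow [581.4 287.9] yaw 16.8 iou 0.0
yellow [576.6 285.5] yaw 12.1 iou 0.58
yellow [576.6 285.5] yaw 12.1 iou 0.29
red [584.4 227.1] yaw 16.6 iou 0.28
red [582.2 227.3] yaw 15.3 iou 0.6
red [582.2 227.2] yaw 18.1 iou 0.44
green [586.4 168.9] yaw 16.8 iou 0.0
green [586.8 166.7] yaw 45.1 iou 0.07
green [586.8 166.7] yaw 45.1 iou 0.04
```

Call:
jog_arm:
  targets:
    - {"slide":[0,0,62],"turn":[0,0,10],"claw":60}
    - {"slide":[0,0,62],"turn":[0,0,10],"claw":60}
    - {"slide":[0,0,62],"turn":[0,0,10],"claw":60}
    - {"slide":[10,25,55],"turn":[0,0,10],"claw":60}
    - {"slide":[22,57,0],"turn":[0,0,10],"claw":60}

```text
t: 1.82
eef_pos: [268.4, -497.4, 458.9]
tcp_rot: [3.138, 0.005, 1.264]
ft_force: [0.8, -0.1, -0.3]
opening: 0.608
grip_force: 0.0
```

Run:
```python
import cv2,numpy as np
for n,pts in(("top",{"blue":(279,251),"yellow":(314,250),"red":(345,244),"green":(384,238),"bg":(300,260),"gcol":(375,236),"ycol":(309,240)}),("scene",{"blue":(303,266),"green":(361,222),"yellow":(324,252),"bg":(330,290)})):
    q=cv2.cvtColor(cv2.imread(f"pics/{n}0.png"),cv2.COLOR_BGR2HSV)
    for k,(u,v) in pts.items():print(n,k,[q[v+j,u+i].tolist() for j in(-1,1) for i in(-1,0,1)])
```

```text
top blue [[109, 182, 228], [109, 183, 212], [110, 173, 150], [108, 179, 234], [108, 177, 233], [109, 177, 184]]
top yellow [[29, 149, 239], [29, 150, 239], [27, 145, 218], [28, 142, 234], [29, 149, 239], [29, 144, 235]]
top red [[1, 175, 205], [1, 176, 233], [1, 177, 232], [2, 163, 158], [1, 177, 219], [1, 174, 236]]
top green [[65, 50, 179], [60, 11, 226], [30, 1, 240], [68, 133, 214], [67, 95, 209], [66, 43, 222]]
top bg [[77, 91, 137], [77, 94, 138], [77, 93, 137], [77, 85, 138], [77, 91, 137], [77, 91, 137]]
top gcol [[48, 13, 95], [53, 10, 99], [48, 13, 102], [66, 81, 116], [66, 88, 124], [67, 99, 136]]
top ycol [[42, 11, 116], [45, 17, 118], [41, 17, 117], [47, 17, 103], [60, 10, 105], [68, 9, 108]]
scene blue [[109, 212, 230], [108, 209, 239], [109, 188, 229], [110, 180, 95], [110, 212, 118], [110, 213, 120]]
scene green [[68, 183, 170], [68, 177, 213], [68, 125, 218], [68, 187, 79], [68, 185, 88], [67, 184, 94]]
scene yellow [[87, 17, 135], [24, 185, 95], [23, 207, 123], [75, 12, 43], [75, 12, 43], [0, 0, 37]]
scene bg [[79, 87, 103], [73, 20, 89], [77, 18, 98], [79, 119, 150], [80, 121, 146], [78, 122, 100]]
```

Call:
jog_arm:
  targets:
    - {"slide":[22,57,0],"turn":[0,0,10],"claw":60}
    - {"slide":[22,57,0],"turn":[0,0,7],"claw":60}
    - {"slide":[22,57,0],"claw":60}
    - {"slide":[22,57,0],"claw":60}
    - {"slide":[22,57,0],"claw":60}

```text
validation failed for argument at $.ta...
```

Call:
jog_arm:
  targets:
    - {"slide":[22,57,0],"claw":60}
    - {"slide":[22,57,0],"claw":60}
    - {"slide":[22,57,0],"claw":60}
    - {"slide":[22,57,0],"claw":60}
    - {"slide":[22,57,0],"claw":60}

```text
validation failed for argument at $.ta...
```

Call:
jog_arm:
  targets:
    - {"slide":[22,57,0],"turn":[0,0,10],"claw":60}
    - {"slide":[22,57,0],"turn":[0,0,7],"claw":60}
    - {"slide":[22,57,0],"turn":[0,0,0],"claw":60}
    - {"slide":[22,57,0],"turn":[0,0,0],"claw":60}
    - {"slide":[22,57,0],"turn":[0,0,0],"claw":60}

```text
t: 2.45
eef_pos: [378.6, -209.7, 455.9]
tcp_rot: [3.141, 0.0, 1.557]
ft_force: [0.5, -1.0, 0.9]
opening: 0.597
grip_force: 0.0
```

```bash
sed -i 's/"green":(50,75)/"green":(60,71)/; s/"blue":(100,125)/"blue":(100,118)/; s/"red":(170,10)/"red":(172,8)/; s/"yellow":(22,35)/"yellow":(20,34)/; s/>(170 if col!="green" else 190)/>85/; s/\[...,2\]>70/[...,2]>55/' fit.py
python3 - <<'E'
from fit import *
T=read_camera("top");S=read_camera("scene")
for k,x,y in(("blue",575,348),("yellow",577,287),("red",580,228),("green",582,168)):
    for cs in([T],[S],[T,S]):
        q,s=fit(k,x,y,20,cs);print(k,q[:2].round(1),"yaw",np.degrees(q[2]).round(1),"iou",round(s,2))
out=[]
for k,q in(("blue",(570,348)),("green",(582,168))):
  pass
for k,x,y in(("blue",575,348),("yellow",577,287),("red",580,228),("green",582,168)):
  q,s=fit(k,x,y,20,[T]);p=proj(T,(x,y,32));x0,y0=int(p[0]-32),int(p[1]-32)
  im=cv2.resize(T["frame"][y0:y0+64,x0:x0+64],None,fx=K,fy=K,interpolation=cv2.INTER_CUBIC)
  m=render(T,*q,20,x0,y0,64,64).astype(np.uint8);c,_=cv2.findContours(m,cv2.RETR_LIST,cv2.CHAIN_APPROX_NONE);j=im.copy();cv2.drawContours(j,c,-1,(255,0,255),1)
  out.append(np.vstack([j[40:220],np.repeat(cmask(T,k,x0,y0,64,64)[40:220,:,None]*255,3,2).astype(np.uint8)])[:, 28:228])
cv2.imwrite("pics/fit1.png",np.hstack(out))
E
```

```text
blue [571.3 350.7] yaw 11.0 iou 0.43
blue [570.9 349.2] yaw 8.9 iou 0.64
blue [570.9 349.6] yaw 10.0 iou 0.53
yellow [577.4 286. ] yaw 12.9 iou 0.52
yellow [576.4 285. ] yaw 11.4 iou 0.67
yellow [576.7 285.5] yaw 12.3 iou 0.58
red [583.7 227.9] yaw 19.3 iou 0.63
red [582.2 226.5] yaw 15.6 iou 0.7
red [582.9 227.4] yaw 18.6 iou 0.66
green [585.8 167.5] yaw 43.4 iou 0.74
green [584.8 166.8] yaw 42.8 iou 0.77
green [585.2 167.2] yaw 43.9 iou 0.74
```

View pics/fit1.png

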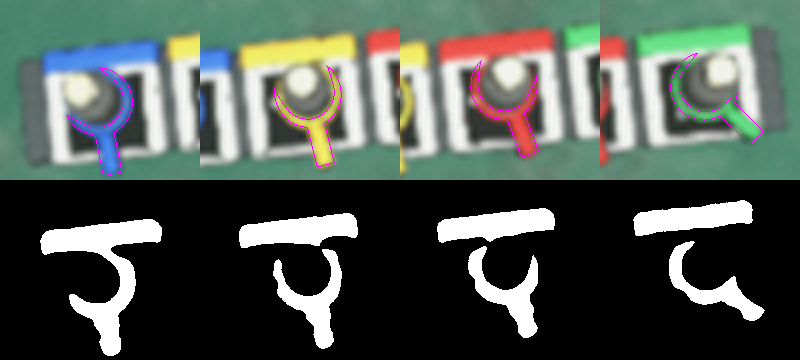

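Call:
jog_arm:
  targets:
    - {"slide":[19,56,0],"turn":[0,0,9],"claw":60}
    - {"slide":[19,56,0],"turn":[0,0,0],"claw":60}
    - {"slide":[19,56,0],"turn":[0,0,0],"claw":60}
    - {"slide":[19,56,0],"turn":[0,0,0],"claw":60}
    - {"slide":[19,56,0],"turn":[0,0,0],"claw":60}

```text
t: 3.18
eef_pos: [473.8, 69.8, 455.8]
tcp_rot: [3.141, 0.0, 1.714]
ft_force: [1.1, -0.2, 0.8]
opening: 0.598
grip_force: 0.0
```

Call:
jog_arm:
  targets:
    - {"slide":[19,56,0],"turn":[0,0,0],"claw":60}
    - {"slide":[19,56,0],"turn":[0,0,0],"claw":60}
    - {"slide":[19,56,0],"turn":[0,0,0],"claw":60}
    - {"slide":[19,56,0],"turn":[0,0,0],"claw":60}
    - {"slide":[19,56,0],"turn":[0,0,0],"claw":60}

```text
t: 3.8
eef_pos: [569.2, 349.7, 455.5]
tcp_rot: [3.141, 0.0, 1.714]
ft_force: [1.9, 0.3, -0.1]
opening: 0.599
grip_force: 0.0
```

Call:
jog_arm:
  targets:
    - {"slide":[0,0,-60],"turn":[0,0,0],"claw":60}
    - {"slide":[0,0,-60],"turn":[0,0,0],"claw":60}
    - {"slide":[0,0,-60],"turn":[0,0,0],"claw":60}
    - {"slide":[0,0,-60],"turn":[0,0,0],"claw":60}
    - {"slide":[0,0,0],"turn":[0,0,0],"claw":60}

```text
t: 4.42
eef_pos: [567.3, 347.1, 211.8]
tcp_rot: [-3.134, 0.003, 1.714]
ft_force: [0.4, 0.7, 0.3]
opening: 0.596
grip_force: 0.0
```

Call:
jog_arm:
  targets:
    - {"slide":[0,0,0],"turn":[0,0,0],"claw":60}
    - {"slide":[3,3,-40],"turn":[0,0,0],"claw":60}
    - {"slide":[0,0,0],"turn":[0,0,0],"claw":60}
    - {"slide":[0,0,0],"turn":[0,0,0],"claw":60}

```text
t: 4.92
eef_pos: [572.3, 351.8, 178.4]
tcp_rot: [3.138, -0.001, 1.714]
ft_force: [0.3, 0.2, 0.6]
opening: 0.605
grip_force: 0.0
```

Call:
jog_arm:
  targets:
    - {"slide":[-1,-2,-50],"turn":[0,0,0],"claw":60}
    - {"slide":[0,0,-40],"turn":[0,0,0],"claw":60}
    - {"slide":[0,0,-27],"turn":[0,0,0],"claw":60}
    - {"slide":[0,0,0],"turn":[0,0,0],"claw":60}
    - {"slide":[0,0,0],"turn":[0,0,0],"claw":60}

```text
t: 5.55
eef_pos: [571.4, 349.9, 61.0]
tcp_rot: [3.139, -0.001, 1.714]
ft_force: [-0.3, -0.0, -0.3]
opening: 0.599
grip_force: 0.0
```

Run:
```python
from h import *
s=state();print(s["eef_pos"].round(1),s["ft_force"].round(1))
o=[]
for n in("scene","top"):
    c=read_camera(n);u,v=proj(c,(571,350,60)).astype(int);o.append(cv2.resize(c["frame"][max(0,v-60):v+60,u-65:u+65],(390*1,360),interpolation=cv2.INTER_CUBIC))
cv2.imwrite("pics/g1.png",np.hstack(o))
```

```text
[571.4 349.9  61. ] [-0.3 -0.  -0.3]
```

View pics/g1.png

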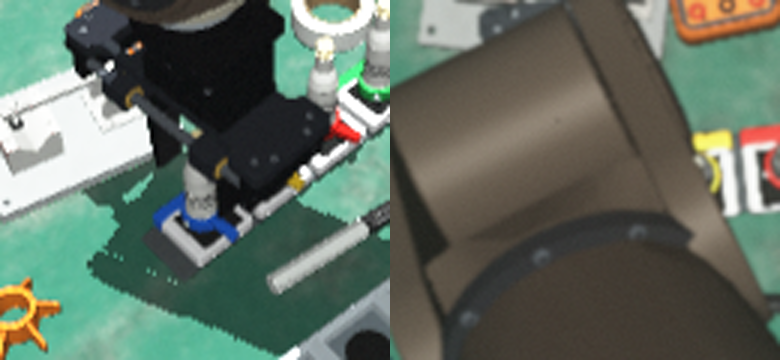

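Call:
jog_arm:
  targets:
    - {"slide":[0,0,-2],"turn":[0,0,0],"claw":0}
    - {"slide":[0,0,0],"turn":[0,0,0],"claw":0}
    - {"slide":[0,0,0],"turn":[0,0,0],"claw":0}
    - {"slide":[0,0,0],"turn":[0,0,0],"claw":0}
    - {"slide":[0,0,0],"turn":[0,0,0],"claw":0}

```text
t: 6.28
eef_pos: [570.4, 349.4, 56.7]
tcp_rot: [3.141, -0.0, 1.714]
ft_force: [0.1, -0.9, 0.1]
opening: 0.251
grip_force: 30.0
```

Call:
jog_arm:
  targets:
    - {"slide":[0,0,20],"turn":[0,0,0],"claw":0}
    - {"slide":[0,0,40],"turn":[0,0,0],"claw":0}
    - {"slide":[0,0,45],"turn":[0,0,0],"claw":0}
    - {"slide":[0,0,20],"turn":[0,0,0],"claw":0}
    - {"slide":[-20,-20,0],"turn":[0,0,-2],"claw":0}

```text
t: 6.9
eef_pos: [551.3, 330.1, 184.6]
tcp_rot: [3.137, -0.002, 1.679]
ft_force: [0.2, 0.4, -3.2]
opening: 0.253
grip_force: 30.0
```

Call:
jog_arm:
  targets:
    - {"slide":[-33,-32,0],"turn":[0,0,-2],"claw":0}
    - {"slide":[-33,-32,0],"turn":[0,0,-2],"claw":0}
    - {"slide":[-33,-32,0],"turn":[0,0,-2],"claw":0}
    - {"slide":[-33,-32,0],"turn":[0,0,-1],"claw":0}
    - {"slide":[0,0,0],"turn":[0,0,0],"claw":0}

```text
t: 7.52
eef_pos: [416.5, 200.0, 183.0]
tcp_rot: [3.141, 0.0, 1.556]
ft_force: [0.5, 0.6, -2.2]
opening: 0.249
grip_force: 30.0
```

Call:
jog_arm:
  targets:
    - {"slide":[0,0,0],"turn":[0,0,0],"claw":0}
    - {"slide":[0,0,0],"turn":[0,0,0],"claw":0}

```text
t: 7.78
eef_pos: [419.1, 201.9, 182.0]
tcp_rot: [3.141, -0.0, 1.558]
ft_force: [0.9, -0.3, -2.0]
opening: 0.25
grip_force: 30.0
```

Call:
jog_arm:
  targets:
    - {"slide":[-1,-1,-45],"turn":[0,0,0],"claw":0}
    - {"slide":[0,0,-45],"turn":[0,0,0],"claw":0}
    - {"slide":[0,0,-22],"turn":[0,0,0],"claw":0}
    - {"slide":[0,0,0],"turn":[0,0,0],"claw":0}
    - {"slide":[0,0,0],"turn":[0,0,0],"claw":0}

```text
t: 8.4
eef_pos: [418.0, 200.8, 70.3]
tcp_rot: [3.141, -0.0, 1.558]
ft_force: [0.9, -0.5, -2.1]
opening: 0.25
grip_force: 30.0
```

Run:
```python
from fit import *
s=state();z=s["eef_pos"][2];print(s["eef_pos"].round(1))
c=read_camera("scene")
q,f=fit("blue",418,201,z-36.7,[c]);print(q.round(2),np.degrees(q[2]),f)
u,v=proj(c,(418,201,40)).astype(int);cv2.imwrite("pics/p1.png",cv2.resize(c["frame"][v-60:v+60,u-65:u+65],(520,480),interpolation=cv2.INTER_CUBIC))
```

```text
[418.  200.8  70.3]
[ 4.1747e+02  2.0048e+02 -1.0000e-02] -0.6876423300568125 0.8880597014925373
```

View pics/p1.png

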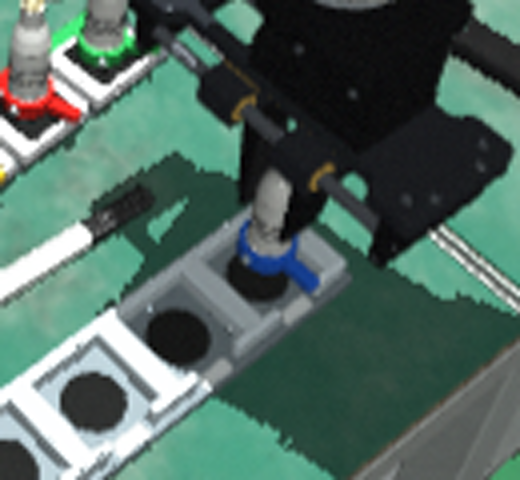

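Call:
jog_arm:
  targets:
    - {"slide":[0,0,-15],"turn":[0,0,1],"claw":0}
    - {"slide":[0,0,-5],"turn":[0,0,0],"claw":0}
    - {"slide":[0,0,-3],"turn":[0,0,0],"claw":0}
    - {"slide":[0,0,0],"turn":[0,0,0],"claw":0}
    - {"slide":[0,0,0],"turn":[0,0,0],"claw":0}

```text
t: 9.07
eef_pos: [417.5, 200.4, 47.0]
tcp_rot: [3.141, -0.0, 1.574]
ft_force: [-0.3, -0.6, -2.1]
opening: 0.253
grip_force: 30.0
```

Call:
jog_arm:
  targets:
    - {"slide":[0,0,0],"turn":[0,0,0],"claw":60}
    - {"slide":[0,0,0],"turn":[0,0,0],"claw":60}
    - {"slide":[0,0,0],"turn":[0,0,0],"claw":60}
    - {"slide":[0,0,20],"turn":[0,0,0],"claw":60}
    - {"slide":[0,0,50],"turn":[0,0,0],"claw":60}

```text
t: 9.7
eef_pos: [416.6, 200.1, 116.2]
tcp_rot: [-3.138, 0.001, 1.575]
ft_force: [0.6, 0.6, 0.1]
opening: 0.599
grip_force: 0.0
```

Call:
jog_arm:
  targets:
    - {"slide":[0,0,45],"turn":[0,0,0],"claw":60}
    - {"slide":[40,21,0],"turn":[0,0,4],"claw":60}
    - {"slide":[40,21,0],"turn":[0,0,4],"claw":60}
    - {"slide":[40,21,0],"turn":[0,0,3],"claw":60}
    - {"slide":[40,22,0],"turn":[0,0,0],"claw":60}

```text
t: 10.32
eef_pos: [578.5, 286.0, 161.6]
tcp_rot: [3.142, 0.0, 1.767]
ft_force: [0.0, -0.3, 0.5]
opening: 0.601
grip_force: 0.0
```

Call:
jog_arm:
  targets:
    - {"slide":[0,0,0],"turn":[0,0,0],"claw":60}
    - {"slide":[0,0,0],"turn":[0,0,0],"claw":60}
    - {"slide":[0,0,0],"turn":[0,0,0],"claw":60}

```text
t: 10.7
eef_pos: [576.6, 285.0, 161.9]
tcp_rot: [-3.141, 0.0, 1.766]
ft_force: [0.2, 0.5, 0.2]
opening: 0.601
grip_force: 0.0
```

Down 104 mm to z = 58, then grip.

Call:
jog_arm:
  targets:
    - {"slide":[0,1,-45],"turn":[0,0,0],"claw":60}
    - {"slide":[0,0,-40],"turn":[0,0,0],"claw":60}
    - {"slide":[0,0,-20],"turn":[0,0,0],"claw":60}
    - {"slide":[0,0,0],"turn":[0,0,0],"claw":60}
    - {"slide":[0,0,0],"turn":[0,0,0],"claw":60}

```text
t: 11.32
eef_pos: [577.7, 286.5, 57.9]
tcp_rot: [3.14, -0.0, 1.767]
ft_force: [-0.1, 0.1, 0.1]
opening: 0.597
grip_force: 0.0
```

Call:
jog_arm:
  targets:
    - {"slide":[0,0,0],"turn":[0,0,0],"claw":0}
    - {"slide":[0,0,0],"turn":[0,0,0],"claw":0}
    - {"slide":[0,0,0],"turn":[0,0,0],"claw":0}
    - {"slide":[0,0,0],"turn":[0,0,0],"claw":0}
    - {"slide":[0,0,0],"turn":[0,0,0],"claw":0}

```text
t: 11.95
eef_pos: [577.3, 286.4, 56.8]
tcp_rot: [3.142, 0.0, 1.767]
ft_force: [-1.6, -0.2, 2.9]
opening: 0.254
grip_force: 30.0
```

Call:
jog_arm:
  targets:
    - {"slide":[0,0,20],"turn":[0,0,0],"claw":0}
    - {"slide":[0,0,40],"turn":[0,0,0],"claw":0}
    - {"slide":[0,0,45],"turn":[0,0,0],"claw":0}
    - {"slide":[0,0,20],"turn":[0,0,0],"claw":0}
    - {"slide":[-20,-3,0],"turn":[0,0,-3],"claw":0}

```text
t: 12.58
eef_pos: [558.3, 283.5, 183.0]
tcp_rot: [3.138, -0.001, 1.713]
ft_force: [-0.3, 0.2, -2.7]
opening: 0.249
grip_force: 30.0
```

Call:
jog_arm:
  targets:
    - {"slide":[-35,-5,0],"turn":[0,0,-2],"claw":0}
    - {"slide":[-35,-5,0],"turn":[0,0,-2],"claw":0}
    - {"slide":[-35,-6,0],"turn":[0,0,-2],"claw":0}
    - {"slide":[-35,-5,0],"turn":[0,0,-2],"claw":0}
    - {"slide":[0,0,0],"turn":[0,0,0],"claw":0}

```text
t: 13.2
eef_pos: [415.4, 262.1, 181.8]
tcp_rot: [-3.141, 0.0, 1.575]
ft_force: [1.0, -0.2, -2.1]
opening: 0.249
grip_force: 30.0
```

Call:
jog_arm:
  targets:
    - {"slide":[0,0,0],"turn":[0,0,0],"claw":0}
    - {"slide":[0,0,-45],"turn":[0,0,0],"claw":0}
    - {"slide":[0,0,-45],"turn":[0,0,0],"claw":0}
    - {"slide":[0,0,0],"turn":[0,0,0],"claw":0}
    - {"slide":[0,0,0],"turn":[0,0,0],"claw":0}

```text
t: 13.82
eef_pos: [418.4, 262.7, 92.6]
tcp_rot: [3.141, -0.0, 1.574]
ft_force: [0.0, 0.5, -1.2]
opening: 0.254
grip_force: 30.0
```

```bash
cat > chk.py <<'E'
from fit import *
import sys
col,x,y,off=sys.argv[1],*map(float,sys.argv[2:5])
s=state();z=s["eef_pos"][2];c=read_camera("scene")
q,f=fit(col,x,y,z-off,[c]);print(s["eef_pos"].round(1),"head",q[:2].round(1),"yaw",np.degrees(q[2]).round(1),"iou",round(f,2))
E
python3 chk.py yellow 417.4 261.2 36.8
```

```text
[418.4 262.7  92.6] head [417.8 261.5] yaw -1.4 iou 0.84
```

Yellow sits well over its pocket; lower it to z ≈ 47 and let go.

Call:
jog_arm:
  targets:
    - {"slide":[0,0,-25],"turn":[0,0,1],"claw":0}
    - {"slide":[0,0,-15],"turn":[0,0,0],"claw":0}
    - {"slide":[0,0,-5],"turn":[0,0,0],"claw":0}
    - {"slide":[0,0,0],"turn":[0,0,0],"claw":0}
    - {"slide":[0,0,0],"turn":[0,0,0],"claw":0}

```text
t: 14.5
eef_pos: [417.6, 262.5, 47.2]
tcp_rot: [3.141, -0.0, 1.592]
ft_force: [0.8, 0.3, -3.0]
opening: 0.247
grip_force: 30.0
```

Call:
jog_arm:
  targets:
    - {"slide":[0,0,0],"turn":[0,0,0],"claw":60}
    - {"slide":[0,0,0],"turn":[0,0,0],"claw":60}
    - {"slide":[0,0,0],"turn":[0,0,0],"claw":60}
    - {"slide":[0,0,20],"turn":[0,0,0],"claw":60}
    - {"slide":[0,0,50],"turn":[0,0,0],"claw":60}

```text
t: 15.12
eef_pos: [416.6, 262.0, 116.1]
tcp_rot: [-3.138, 0.002, 1.592]
ft_force: [0.4, -0.3, 1.1]
opening: 0.597
grip_force: 0.0
```

Call:
jog_arm:
  targets:
    - {"slide":[0,0,45],"turn":[0,0,0],"claw":60}
    - {"slide":[41,-9,0],"turn":[0,0,5],"claw":60}
    - {"slide":[41,-9,0],"turn":[0,0,5],"claw":60}
    - {"slide":[41,-9,0],"turn":[0,0,5],"claw":60}
    - {"slide":[42,-8,0],"turn":[0,0,2],"claw":60}

```text
t: 15.75
eef_pos: [583.6, 227.0, 161.7]
tcp_rot: [3.142, -0.0, 1.891]
ft_force: [0.5, 0.5, 0.0]
opening: 0.598
grip_force: 0.0
```

Call:
jog_arm:
  targets:
    - {"slide":[0,0,0],"turn":[0,0,0],"claw":60}
    - {"slide":[0,0,0],"turn":[0,0,0],"claw":60}
    - {"slide":[0,0,0],"turn":[0,0,0],"claw":60}

```text
t: 16.12
eef_pos: [581.5, 227.7, 161.8]
tcp_rot: [-3.141, -0.0, 1.889]
ft_force: [0.1, 0.5, 0.2]
opening: 0.602
grip_force: 0.0
```

Call:
jog_arm:
  targets:
    - {"slide":[0,0,-45],"turn":[0,0,0],"claw":60}
    - {"slide":[0,0,-40],"turn":[0,0,0],"claw":60}
    - {"slide":[0,0,-20],"turn":[0,0,0],"claw":60}
    - {"slide":[0,0,0],"turn":[0,0,0],"claw":60}
    - {"slide":[0,0,0],"turn":[0,0,0],"claw":60}

```text
t: 16.75
eef_pos: [582.6, 227.8, 57.8]
tcp_rot: [3.14, 0.0, 1.889]
ft_force: [0.3, 0.3, -0.5]
opening: 0.598
grip_force: 0.0
```

Call:
jog_arm:
  targets:
    - {"slide":[0,0,0],"turn":[0,0,0],"claw":0}
    - {"slide":[0,0,0],"turn":[0,0,0],"claw":0}
    - {"slide":[0,0,0],"turn":[0,0,0],"claw":0}
    - {"slide":[0,0,0],"turn":[0,0,0],"claw":0}
    - {"slide":[0,0,0],"turn":[0,0,0],"claw":0}

```text
t: 17.38
eef_pos: [582.4, 227.4, 56.8]
tcp_rot: [3.141, 0.0, 1.889]
ft_force: [-0.7, -1.4, 2.1]
opening: 0.25
grip_force: 30.0
```

Call:
jog_arm:
  targets:
    - {"slide":[0,0,20],"turn":[0,0,0],"claw":0}
    - {"slide":[0,0,40],"turn":[0,0,0],"claw":0}
    - {"slide":[0,0,45],"turn":[0,0,0],"claw":0}
    - {"slide":[0,0,20],"turn":[0,0,0],"claw":0}
    - {"slide":[-22,12,0],"turn":[0,0,-4],"claw":0}

```text
t: 18.0
eef_pos: [561.4, 239.1, 183.1]
tcp_rot: [3.138, -0.0, 1.816]
ft_force: [-0.5, 0.0, -2.3]
opening: 0.252
grip_force: 30.0
```

Call:
jog_arm:
  targets:
    - {"slide":[-36,20,0],"turn":[0,0,-3],"claw":0}
    - {"slide":[-36,20,0],"turn":[0,0,-3],"claw":0}
    - {"slide":[-36,21,0],"turn":[0,0,-3],"claw":0}
    - {"slide":[-36,21,0],"turn":[0,0,-3],"claw":0}
    - {"slide":[0,0,0],"turn":[0,0,0],"claw":0}

```text
t: 18.62
eef_pos: [414.3, 322.3, 181.7]
tcp_rot: [-3.141, 0.0, 1.612]
ft_force: [1.8, 0.1, -1.5]
opening: 0.254
grip_force: 30.0
```

Call:
jog_arm:
  targets:
    - {"slide":[0,0,0],"turn":[0,0,0],"claw":0}
    - {"slide":[0,0,-45],"turn":[0,0,0],"claw":0}
    - {"slide":[0,0,-45],"turn":[0,0,0],"claw":0}
    - {"slide":[0,0,0],"turn":[0,0,0],"claw":0}
    - {"slide":[0,0,0],"turn":[0,0,0],"claw":0}

```text
t: 19.25
eef_pos: [417.5, 321.4, 92.8]
tcp_rot: [3.14, -0.001, 1.609]
ft_force: [-0.8, 0.1, -1.5]
opening: 0.253
grip_force: 30.0
```

```bash
python3 chk.py red 416.1 321.2 36.8
```

```text
[417.5 321.4  92.8] head [416.8 321.3] yaw 1.6 iou 0.84
```

Call:
jog_arm:
  targets:
    - {"slide":[0,0,-25],"turn":[0,0,0],"claw":0}
    - {"slide":[0,0,-15],"turn":[0,0,0],"claw":0}
    - {"slide":[0,0,-5],"turn":[0,0,0],"claw":0}
    - {"slide":[0,0,0],"turn":[0,0,0],"claw":0}
    - {"slide":[0,0,0],"turn":[0,0,0],"claw":0}

```text
t: 19.92
eef_pos: [416.6, 321.6, 47.2]
tcp_rot: [3.141, -0.0, 1.61]
ft_force: [0.8, -0.3, -1.4]
opening: 0.257
grip_force: 30.0
```

Call:
jog_arm:
  targets:
    - {"slide":[0,0,0],"turn":[0,0,0],"claw":60}
    - {"slide":[0,0,0],"turn":[0,0,0],"claw":60}
    - {"slide":[0,0,0],"turn":[0,0,0],"claw":60}
    - {"slide":[0,0,20],"turn":[0,0,0],"claw":60}
    - {"slide":[0,0,50],"turn":[0,0,0],"claw":60}

```text
t: 20.55
eef_pos: [415.6, 320.9, 116.0]
tcp_rot: [-3.138, 0.002, 1.609]
ft_force: [0.2, 0.7, 0.2]
opening: 0.599
grip_force: 0.0
```

Call:
jog_arm:
  targets:
    - {"slide":[0,0,45],"turn":[0,0,0],"claw":60}
    - {"slide":[42,-38,0],"turn":[0,0,3],"claw":60}
    - {"slide":[42,-38,0],"turn":[0,0,2],"claw":60}
    - {"slide":[42,-39,0],"turn":[0,0,0],"claw":60}
    - {"slide":[42,-39,0],"turn":[0,0,0],"claw":60}

```text
t: 21.18
eef_pos: [585.5, 166.0, 161.8]
tcp_rot: [3.141, -0.0, 1.697]
ft_force: [0.6, 0.9, 0.0]
opening: 0.6
grip_force: 0.0
```

Call:
jog_arm:
  targets:
    - {"slide":[0,0,0],"turn":[0,0,0],"claw":60}
    - {"slide":[0,0,0],"turn":[0,0,0],"claw":60}
    - {"slide":[0,0,0],"turn":[0,0,0],"claw":60}

```text
t: 21.55
eef_pos: [583.5, 168.3, 161.7]
tcp_rot: [-3.141, -0.0, 1.698]
ft_force: [-0.6, 0.4, 0.1]
opening: 0.601
grip_force: 0.0
```

Call:
jog_arm:
  targets:
    - {"slide":[1,0,-45],"turn":[0,0,0],"claw":60}
    - {"slide":[0,0,-40],"turn":[0,0,0],"claw":60}
    - {"slide":[0,0,-20],"turn":[0,0,0],"claw":60}
    - {"slide":[0,0,0],"turn":[0,0,0],"claw":60}
    - {"slide":[0,0,0],"turn":[0,0,0],"claw":60}

```text
t: 22.18
eef_pos: [585.5, 168.1, 57.7]
tcp_rot: [3.14, -0.0, 1.698]
ft_force: [0.1, -0.3, -0.3]
opening: 0.599
grip_force: 0.0
```

Call:
jog_arm:
  targets:
    - {"slide":[0,0,0],"turn":[0,0,0],"claw":0}
    - {"slide":[0,0,0],"turn":[0,0,0],"claw":0}
    - {"slide":[0,0,0],"turn":[0,0,0],"claw":0}
    - {"slide":[0,0,0],"turn":[0,0,0],"claw":0}
    - {"slide":[0,0,0],"turn":[0,0,0],"claw":0}

```text
t: 22.8
eef_pos: [585.4, 167.4, 56.8]
tcp_rot: [3.141, 0.0, 1.697]
ft_force: [-0.3, 0.2, 2.9]
opening: 0.26
grip_force: 30.0
```

Call:
jog_arm:
  targets:
    - {"slide":[0,0,20],"turn":[0,0,0],"claw":0}
    - {"slide":[0,0,40],"turn":[0,0,0],"claw":0}
    - {"slide":[0,0,45],"turn":[0,0,0],"claw":0}
    - {"slide":[0,0,20],"turn":[0,0,0],"claw":0}
    - {"slide":[-20,24,0],"turn":[0,0,-6],"claw":0}

```text
t: 23.42
eef_pos: [566.5, 190.8, 183.1]
tcp_rot: [3.139, -0.0, 1.588]
ft_force: [0.2, -0.2, -2.6]
opening: 0.258
grip_force: 30.0
```

Call:
jog_arm:
  targets:
    - {"slide":[-30,38,0],"turn":[0,0,-7],"claw":0}
    - {"slide":[-30,38,0],"turn":[0,0,-7],"claw":0}
    - {"slide":[-30,38,0],"turn":[0,0,-7],"claw":0}
    - {"slide":[-30,38,0],"turn":[0,0,-7],"claw":0}
    - {"slide":[-30,38,0],"turn":[0,0,-8],"claw":0}

```text
t: 24.05
eef_pos: [414.2, 382.4, 181.4]
tcp_rot: [-3.142, 0.0, 0.959]
ft_force: [0.6, 0.6, -1.5]
opening: 0.257
grip_force: 30.0
```

Call:
jog_arm:
  targets:
    - {"slide":[0,0,0],"turn":[0,0,0],"claw":0}
    - {"slide":[0,0,-45],"turn":[0,0,0],"claw":0}
    - {"slide":[0,0,-45],"turn":[0,0,0],"claw":0}
    - {"slide":[0,0,0],"turn":[0,0,0],"claw":0}
    - {"slide":[0,0,0],"turn":[0,0,0],"claw":0}

```text
t: 24.68
eef_pos: [416.2, 381.5, 92.9]
tcp_rot: [3.141, -0.001, 0.964]
ft_force: [0.7, -0.1, -1.6]
opening: 0.254
grip_force: 30.0
```

```bash
python3 chk.py green 414.8 381.3 36.8
```

```text
[416.2 381.5  92.9] head [419.2 382.2] yaw 16.8 iou 0.0
```

Run:
```python
from h import *
c=read_camera("scene");u,v=proj(c,(415,381,60)).astype(int);cv2.imwrite("pics/p4.png",cv2.resize(c["frame"][v-60:v+60,u-65:u+65],(520,480),interpolation=cv2.INTER_CUBIC))
```

View pics/p4.png

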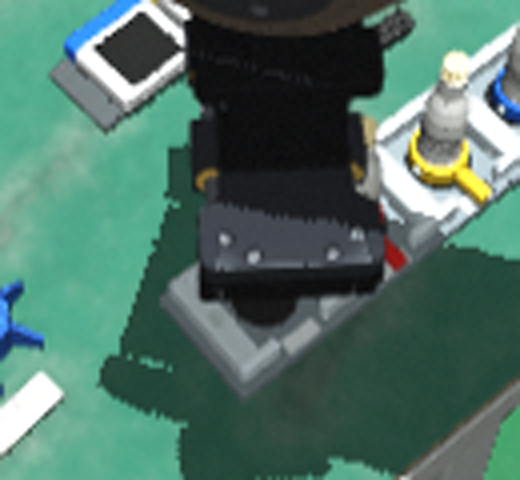

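The gripper hides the green head from this camera; yellow stands well in its pocket. The opening (0.254) shows that green is still held, so I lower it and check after letting go.

Call:
jog_arm:
  targets:
    - {"slide":[-1,0,-25],"turn":[0,0,0],"claw":0}
    - {"slide":[0,0,-15],"turn":[0,0,0],"claw":0}
    - {"slide":[0,0,-5],"turn":[0,0,0],"claw":0}
    - {"slide":[0,0,0],"turn":[0,0,0],"claw":0}
    - {"slide":[0,0,0],"turn":[0,0,0],"claw":0}

```text
t: 25.4
eef_pos: [414.6, 381.6, 47.2]
tcp_rot: [3.141, -0.001, 0.964]
ft_force: [0.1, 0.2, -1.7]
opening: 0.257
grip_force: 30.0
```

Call:
jog_arm:
  targets:
    - {"slide":[0,0,0],"turn":[0,0,0],"claw":60}
    - {"slide":[0,0,0],"turn":[0,0,0],"claw":60}
    - {"slide":[0,0,0],"turn":[0,0,0],"claw":60}
    - {"slide":[0,0,20],"turn":[0,0,0],"claw":60}
    - {"slide":[0,0,50],"turn":[0,0,0],"claw":60}

```text
t: 26.02
eef_pos: [413.6, 380.8, 115.8]
tcp_rot: [-3.14, 0.004, 0.964]
ft_force: [0.0, 0.3, 0.0]
opening: 0.593
grip_force: 0.0
```

Call:
jog_arm:
  targets:
    - {"slide":[0,0,60],"turn":[0,0,0],"claw":60}
    - {"slide":[0,0,60],"turn":[0,0,0],"claw":60}
    - {"slide":[30,30,20],"turn":[0,0,0],"claw":60}
    - {"slide":[40,40,0],"turn":[0,0,0],"claw":60}
    - {"slide":[40,40,0],"turn":[0,0,0],"claw":60}

```text
t: 26.65
eef_pos: [525.4, 492.5, 257.5]
tcp_rot: [3.141, -0.001, 0.964]
ft_force: [1.1, -0.0, -0.5]
opening: 0.599
grip_force: 0.0
```

Call:
jog_arm:
  targets:
    - {"slide":[20,40,0],"turn":[0,0,0],"claw":60}
    - {"slide":[20,40,0],"turn":[0,0,0],"claw":60}
    - {"slide":[20,40,0],"turn":[0,0,0],"claw":60}
    - {"slide":[0,0,0],"turn":[0,0,0],"claw":60}
    - {"slide":[0,0,0],"turn":[0,0,0],"claw":60}

```text
t: 27.28
eef_pos: [584.1, 610.9, 256.1]
tcp_rot: [-3.142, 0.001, 0.964]
ft_force: [0.2, 0.2, 0.2]
opening: 0.599
grip_force: 0.0
```

Run:
```python
from fit import *
T=read_camera("top");S=read_camera("scene")
for k,x,y in(("blue",418.5,201.3),("yellow",417.4,261.2),("red",416.1,321.2),("green",414.8,381.3)):
    for n,c in(("T",T),("S",S)):
        q,s=fit(k,x,y,10,[c]);print(k,n,"off",(q[:2]-[x,y]).round(1),"yaw",np.degrees(q[2]).round(1),"iou",round(s,2))
cv2.imwrite("pics/end.png",np.vstack([cv2.resize(T["frame"][270:370,220:400],(540,300)),cv2.resize(S["frame"][200:360,290:440][:,:],(281,300)).repeat(1,1) if 0 else cv2.resize(S["frame"][240:340,280:460],(540,300))]))
```

```text
blue T off [-0.  -0.4] yaw 1.4 iou 0.66
blue S off [-1.9 -1.2] yaw -1.7 iou 0.85
yellow T off [0.5 0.7] yaw 1.3 iou 0.64
yellow S off [-0.4  0.2] yaw 1.9 iou 0.82
red T off [0.6 1. ] yaw 3.5 iou 0.69
red S off [-0.   0.1] yaw 3.3 iou 0.81
green T off [0.3 0.8] yaw 3.7 iou 0.78
green S off [-1.   0.5] yaw 3.5 iou 0.81
```

View pics/end.png

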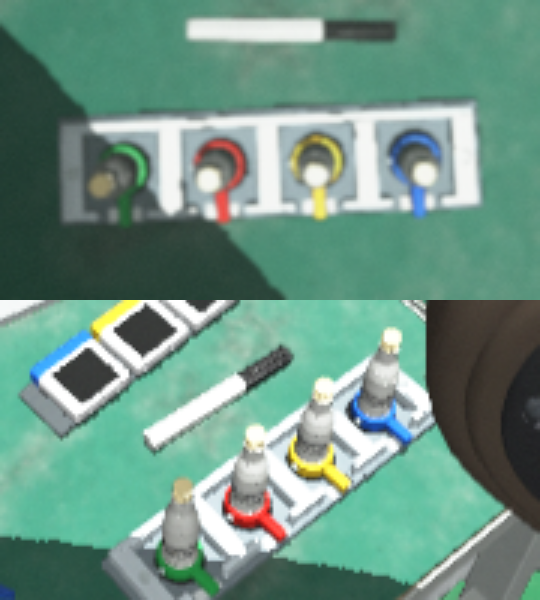

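All four heads stand upright in their pockets, left to right green, red, yellow, blue. Each tab is in its notch and each head is within 2 mm of the pocket middle, so I hand the job in.

```bash
python3 -c "
from cell import *
print(job_done())"
```

```text
the job is handed in; nothing more can be done
None
```

The job is handed in: all four heads stand upright in the rack in reverse order (green, red, yellow, blue from left to right), tabs in their notches, released and with the arm clear, at about 27 s of the 102 s allowed; no verdict came back on hand-in.

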